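# Complete the joint-rebuild tray and hold it for the fitter at the vice

### The arm

A 6-joint arm with a two-finger parallel gripper is mounted at the origin on the work surface. World frame = base frame: x ahead of the robot, y to its left, z up, the work surface at z = 0. Lengths are in m, angles in rad, forces in N, time in s.
With the tool pointing down it reaches from about 0.4 to 0.925 m from the base axis. Payload 12.5 kg.
Tool frame: the origin (TCP) lies between the finger pads; the fingertips stand 17 mm ahead of it and the grasp point (between the pads) lies 2 mm behind it; z points along the fingers, x is the direction in which the jaws open and shut, and the axes are right-handed (so a half turn about z gives the same grasp; the last joint's range is limited). The gripper opens to 95 mm and grips with 3 to 60 N. Pads are 20 mm wide; open, the fingers measure 119 mm over their backs; the gripper's body (75 mm by 180 mm) begins 59 mm behind the grasp point.
Start: joints at [-1.351, 0.491, 1.559, -0, 1.092, -0.106], TCP at [0.2, -0.592, 0.232] pointing down, gripper open.
Joint ranges: [-3.1, 3.1], [-0.84, 2.19], [0.05, 2.79], [-1.13, 4.28], [0.06, 2.93], [-2.69, 2.69]. Speed limits (rad/s): [2.22, 2.22, 2.79, 3.14, 3.14, 3.14].

### API

Orientations are given as a unit quaternion [x, y, z, w].
In Python, from bench import robot, vision, job, spot_in, mark_of gives the robot as it stands.
- The arm moves only by the tool servo_tool, never from a script. Its argument "rows" is a list of rows, each a list of 5 numbers: the shift along the tool's x, y, z in mm, then the turn about the tool's z in degrees, then the finger opening in mm, from 0 to 95.1. A call has 1 to 20 rows; each row shifts and turns the commanded pose from where the row before left it, along the tool's axes as they then stand; what a row does not reach is not made up. A row lasts 1/10 s, in which the tool goes at most 50 mm and 8.59 degrees, less where a joint would pass 70% of its speed; a pose out of reach is approached as far as the arm can. A call is refused whole if a number of a shift passes 50 or a number of a turn 8.59, either way. A call with a gripper value outside its range is refused whole. The fingers move at their own pace and stop on an object; "newtons" is the grip in N (left out, the last holds). Time passes only in rows, so rows that do not move let the fingers close. It gives the time, the measured TCP pose, the force and the opening at its end, in the units of the state.
- robot.state(): the state, without advancing time (a new reading comes with each control period).
- vision.read_camera(name): name is "scene" or "top" or "wrist"; returns a dict with "img" (400x640x3 uint8, red, green, blue), "K" (3x3 intrinsics, pixels), "extrinsics" (4x4, takes a point from world to camera coordinates); the wrist camera has in their place "T_tool_cam" (4x4, takes a point from camera to tool coordinates, whose origin is the TCP and whose axes are the tool frame's). Camera axes: x right, y up, looking along -z (the intrinsics and any distortion apply to the point x, -y, -z); pixel columns grow to the right and rows downward; lengths in m; the calibration is good to about 2 mm. The wrist camera is an equidistant fisheye: a pixel r from the principal point sees the ray r / f radians off the axis. A picture is of the moment at which its call begins: read the wrist's pose just before it. There is no depth.
- job.sign_off(): hands the job in, once; it reports no verdict.
Trained networks look in the newest picture that a camera, given by its name, has taken for a name from the list of things; names that differ only in an ending like _2 or _b are one class to them, and where a whole thing is asked for, a point or a joint stands for the part that bears it (a point fixed in the world has none). Each returns a list of dicts, best first, with "confidence" (0 to 1); they miss things now and then, are a little off and sometimes report something else, mostly with a low value. They report only what shows in the picture. A call takes as long as a camera call. They do not tell look-alikes from the thing itself.
- spot_in(camera, query): "pixel" ([column, row] in pixels, amid what is visible of it).
- mark_of(camera, query): "pixel" ([column, row] in pixels: a listed point, or the origin of a listed thing).
The state is a dict: "t": time; "q": joint angles; "joint_vel": joint speeds; "tau": joint torques, N m; "tool_pos": TCP position; "orientation": TCP orientation; "force": force on the tool from outside, world axes, zero at the start; "ft_torque": the same for the moment, N m; "grip_width": opening from 0.0 (shut) to 1.0 (fully open).
Only numpy, scipy, OpenCV 4.12 (cv2) and the standard library are available. Lean on these libraries where they do the work, as an engineer would, in place of code of your own. Each camera call takes 0.05 s, during which the arm holds its last target.

### The job

I am rebuilding the drive-shaft joint clamped mouth-up in the bench vice and have both hands busy. Gently set the flanged axle nut, flange down, in the big round pocket of the aluminium tray and let go of it; then lift the tray by its bridge handle, keep it level all the way so that the loose ball and the wire clip never leave their pockets, and bring it beside the joint, without touching the vice or disturbing the other things on the bench. Finish while still holding the tray there, clear of everything, level and still, at about the height of the joint's mouth (within 3 cm) and turned so that the ball is within 15 cm of the middle of the mouth, seen from above.

Things in the scene. Friction and masses are not known exactly. Their poses are not given: they have to be found in the camera images.
- tray: Aluminium tray plate, 188 (its x) by 120 (its y) by 10 mm, about 0.5 kg, loose on the bench. Origin: centre of its underside, z up. The +x half has six round ball pockets, 30 mm wide, 3 mm deep (floor 7 mm above the underside), at x = 33 and 71, y = -37, 0, 37 mm; the -x half has one big round pocket. A ball rolls out if the tray is tipped by about 40 degrees
- handle (a point): middle of the bar of the tray's bridge handle, over the tray's centre, 48 mm above its underside; axes as the tray's. Flat bar 14 mm thick (x), 88 mm long (y), 37 to 59 mm above the underside, on two posts at y = -38 and 38 mm, open below between them. To be pinched from above across the 14 mm, firmly; the tray nearly balances there
- nut_pocket (a point): centre of the floor of the tray's big round pocket (50 mm wide, 5 mm deep), on the tray's x axis 52 mm from its middle towards -x, 5 mm above the tray's underside; axes as the tray's
- nut: Flanged steel axle nut, about 90 g, loose, standing on its flange on the bench: round flange 42 mm wide, 4 mm thick; above it a hexagon 32 mm across flats (37 across corners) from 4 to 22 mm height. Origin: centre of the flange's underside, z from flange to hexagon; its x axis is square to one pair of flats (others at 60, 120 degrees)
- ball_center (a point): centre of the loose bearing ball, plain steel, 22 mm across, 43 g, free to roll in its tray pocket (at x = 71 mm, y = 37 or -37 mm of the tray); resting, its centre is 18 mm above the tray's underside. Axes meaningless
- clip: round wire clip (plain ring 26 mm across, 3 mm thick, 12 g) lying in the other end-corner ball pocket of the tray; origin at the centre of its underside, 7 mm above the tray's underside
- vice: Blue bench vice fixed to the bench, joint clamped in it. Origin on the bench under the joint's axis, z up. Jaws 104 mm long along x, tops 127 mm high; anvil to y = 103 mm, 104 mm high; foot 150 by 130 mm; slide, screw and T-bar (to 95 mm high) reach y = -235 mm. Its +y side faces the middle of the bench. Do not touch
- joint_mouth (a point): middle of the open mouth of the joint, a dark steel bell 88 mm across, upright in the vice jaws, from 132 to 200 mm above the bench; this point is on its axis at the rim, 200 mm above the bench
- ring0: loose bystander, leave it where it lies: plain dark steel collar lying flat, outer diameter 62 mm, bore 50 mm, 20 mm high; origin at the centre of its underside
- ring1: loose bystander, leave it where it lies: plain dark steel collar lying flat, outer diameter 58 mm, bore 44 mm, 24 mm high; origin at the centre of its underside
- ring2: loose bystander, leave it where it lies: plain dark steel collar lying flat, outer diameter 56 mm, bore 42 mm, 18 mm high; origin at the centre of its underside
- ring3: loose bystander, leave it where it lies: plain dark steel collar lying flat, outer diameter 60 mm, bore 48 mm, 22 mm high; origin at the centre of its underside
- cone: loose bystander, leave it: dark steel lathe cone, 62 mm wide at the foot, 34 mm at the top, 48 mm high, upright; origin at the centre of its underside
- socket: loose bystander, leave it: steel impact socket standing upright, 38 mm wide, 64 mm high; origin at the centre of its underside
- plain_nut: loose bystander, leave it: plain hexagon nut WITHOUT a flange, 30 mm across flats, 20 mm high; origin at the centre of its underside
- screwdriver: loose bystander, leave it: screwdriver 200 mm long lying along its x axis, handle towards -x, up to 35 mm high
Mind the look-alikes: they are no part of the job. What is shaped like the nut but red or yellow is not meant.

How it is judged:
By the outcome, as a careful person would: the job done as asked, in the order asked, and still so for the second after the job is handed in, while the arm keeps its last pose, push and grip.
It also fails if it takes over 58 s, if anything falls off the work surface, if the arm or the gripper's body presses on something with over 40 N, if the wrist force passes 120 N, or if a joint passes its speed limit or range.

## Working session

There is one attempt and no reset: what is moved stays moved. The work goes in short steps, Python scripts to look and compute and a tool call to move; the robot and the scene stay as the last step left them, time stands still between calls to the robot, and variables do not carry over. Pictures are saved under pics/ and viewed, and the job is handed in when it is done.

Besides the shell and the picture viewer there is one more tool, called after "Emit:" as name([rows], argument=value, ...), one row to a line, values as JSON. servo_tool: Moves the arm, as the interface text tells. Its arguments: {"type":"object","properties":{"rows":{"type":"array","items":{"type":"array","items":{"type":"number"}}},"newtons":{"type":"number"}},"required":["rows"]}

```bash
ls; mkdir -p pics
python3 - <<'E'
from bench import robot, vision, job, spot_in, mark_of
import cv2
print(robot.state())
for n in ["scene","top","wrist"]:
    c=vision.read_camera(n)
    cv2.imwrite(f"pics/{n}0.png",c["img"][:,:,::-1])
    print(n,c["K"],c.get("extrinsics"),c.get("T_tool_cam"),[k for k in c])
E
```

```text
pics
{'t': 0.0, 'q': array([-1.35059034e+00,  4.91554944e-01,  1.55947168e+00, -3.99795704e-05,
        1.09170261e+00, -1.05564838e-01]), 'joint_vel': array([ 3.11878136e-04,  1.04006317e-03,  1.04073326e-03, -5.01184072e-04,
       -1.32746244e-03,  9.35329048e-05]), 'tau': array([-6.02208365e-04, -6.12645435e+01, -2.58185148e+01,  6.92631374e-02,
        4.81900130e-02, -1.38293613e-04]), 'tool_pos': array([ 0.20000602, -0.59188312,  0.23105695]), 'orientation': array([ 8.12421140e-01, -5.83070808e-01, -4.36003550e-04, -3.64922785e-04]), 'force': array([ 0.31841849,  0.99417387, -1.05746512]), 'ft_torque': array([-0.04418787, -0.01575885, -0.03693439]), 'grip_width': 1.0010273803012555}
scene [[367.9954097    0.         318.02892015]
 [  0.         367.9954097  194.15044704]
 [  0.           0.           1.        ]] [[-0.66651759  0.74516688 -0.02192318  0.341222  ]
 [-0.48040946 -0.40684536  0.77697079  0.19463259]
 [ 0.57005355  0.5283968   0.6291548  -1.43515791]
 [ 0.          0.          0.          1.        ]] None ['img', 'K', 'extrinsics']
top [[404.03737606   0.         322.7427494 ]
 [  0.         404.03737606 201.14113278]
 [  0.           0.           1.        ]] [[-0.00284207 -0.9999939  -0.0020293   0.07267622]
 [ 0.99677716 -0.0029956   0.08016433 -0.58933001]
 [-0.08016992 -0.00179493  0.9967796  -1.32427235]
 [ 0.          0.          0.          1.        ]] None ['img', 'K', 'extrinsics']
wrist [[309.70691629   0.         318.4705257 ]
 [  0.         309.70691629 198.27380236]
 [  0.           0.           1.        ]] None [[ 9.99999561e-01  8.50613281e-04  3.92525936e-04 -3.36944861e-04]
 [ 9.27975060e-04 -9.56839082e-01 -2.90616775e-01 -8.15556086e-02]
 [ 1.28381668e-04  2.90617012e-01 -9.56839452e-01 -1.52756848e-01]
 [ 0.00000000e+00  0.00000000e+00  0.00000000e+00  1.00000000e+00]] ['img', 'K', 'T_tool_cam']
```

View pics/top0.png

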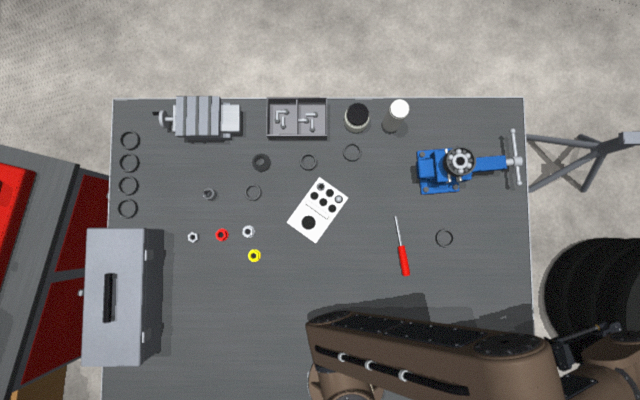

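View pics/scene0.png

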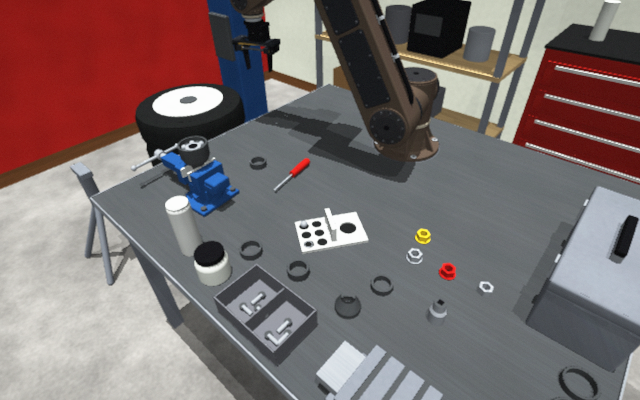

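View pics/wrist0.png

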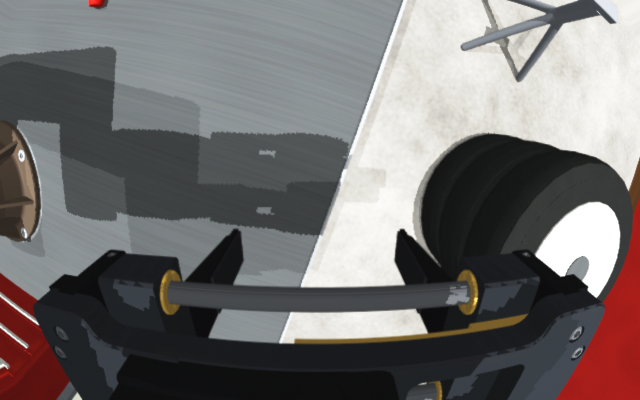

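The top picture shows the silver flanged nut at about (248,232), the plain nut at (193,237), the tray at (318,210), and the joint at (460,160). Next I'll measure them.

```bash
cat > h.py <<'E'
import numpy as np, cv2
from scipy.spatial.transform import Rotation as R
from bench import robot, vision, job, spot_in, mark_of
def ray(c,px,st=None):
    K=c["K"];u=(px[0]-K[0,2])/K[0,0];v=(px[1]-K[1,2])/K[1,1]
    if "extrinsics" in c:
        d=np.array([u,-v,-1.]);E=c["extrinsics"];Rt=E[:3,:3].T
        return -Rt@E[:3,3],Rt@d
    th=np.hypot(u,v);s=np.sin(th)/max(th,1e-9)
    d=np.array([u*s,-v*s,-np.cos(th)])
    T=c["T_tool_cam"];Rw=R.from_quat(st["orientation"]).as_matrix()
    return st["tool_pos"]+Rw@T[:3,3],Rw@T[:3,:3]@d
def at(c,px,z,st=None):
    o,d=ray(c,px,st);return o+d*(z-o[2])/d[2]
def proj(c,p,st=None):
    K=c["K"]
    if "extrinsics" in c:
        q=c["extrinsics"]@np.r_[p,1];u,v=q[0]/-q[2],-q[1]/-q[2]
    else:
        Rw=R.from_quat(st["orientation"]).as_matrix();T=c["T_tool_cam"]
        q=T[:3,:3].T@(Rw.T@(np.array(p)-st["tool_pos"])-T[:3,3])
        x,y,z=q[0],-q[1],-q[2];r=np.hypot(x,y);th=np.arctan2(r,z);u,v=x/r*th,y/r*th
    return np.array([K[0,0]*u+K[0,2],K[1,1]*v+K[1,2]])
E
python3 - <<'E'
from h import *
Z=dict(tray=0,handle=.048,nut_pocket=.005,nut=0,ball_center=.018,clip=.007,vice=0,joint_mouth=.2,ring0=0,cone=0,socket=0,plain_nut=0,screwdriver=0.015)
for n in ["top","scene"]:
    c=vision.read_camera(n)
    for k,z in Z.items():
        for m in mark_of(n,k)[:5]:
            print(n,k,np.round(m["pixel"],1),round(m["confidence"],2),at(c,m["pixel"],z).round(4))
c=vision.read_camera("top");cv2.imwrite("pics/topz.png",cv2.resize(c["img"][90:290,170:490,::-1],(800,500),interpolation=cv2.INTER_CUBIC))
c=vision.read_camera("scene");cv2.imwrite("pics/scenez.png",cv2.resize(c["img"][120:320,130:450,::-1],(800,500),interpolation=cv2.INTER_CUBIC))
E
```

```text
top tray [316.7 210.7] 0.58 [0.559  0.0916 0.    ]
top tray [307.8 159.5] 0.48 [0.7346 0.1218 0.    ]
top tray [351.8 152.3] 0.4 [ 0.7591 -0.0291  0.    ]
top handle [313.1 209.1] 0.66 [0.5616 0.1025 0.048 ]
top nut_pocket [308.2 220.5] 0.68 [0.5257 0.1202 0.005 ]
top nut [222.4 231.2] 0.63 [0.4906 0.4101 0.    ]
top nut [254.3 255.4] 0.42 [0.4092 0.3015 0.    ]
top nut [248.5 229.2] 0.4 [0.4971 0.322  0.    ]
top ball_center [337.3 202. ] 0.5 [0.587  0.0222 0.018 ]
top ball_center [192.8 237.9] 0.45 [0.4686 0.5038 0.018 ]
top ball_center [463.2 162.4] 0.44 [ 0.7197 -0.4033  0.018 ]
top clip [321.7 187.1] 0.46 [0.6386 0.0744 0.007 ]
top clip [192.3 237.6] 0.16 [0.4695 0.5091 0.007 ]
top vice [440.6 172.8] 0.68 [ 0.6873 -0.3315  0.    ]
top joint_mouth [462.1 162.7] 0.62 [ 0.6867 -0.3365  0.2   ]
top joint_mouth [440.5 173.8] 0.28 [ 0.6542 -0.2726  0.2   ]
top ring0 [350.1 150.1] 0.64 [ 0.7668 -0.0233  0.    ]
top ring0 [253.1 197.3] 0.63 [0.6053 0.3077 0.    ]
top ring0 [306.3 161.7] 0.5 [0.727  0.1269 0.    ]
top ring0 [443.7 236.3] 0.44 [ 0.4714 -0.3362  0.    ]
top cone [262.3 162
[... 795 characters left out ...]
 -0.338   0.    ]
scene vice [299.5 272.4] 0.32 [0.7234 0.1244 0.    ]
scene joint_mouth [190.1 142.6] 0.85 [ 0.6966 -0.3378  0.2   ]
scene joint_mouth [330.2 237.4] 0.17 [0.7237 0.2297 0.2   ]
scene ring0 [298.  270.6] 0.92 [0.7217 0.1173 0.    ]
scene ring0 [253.9 250.6] 0.73 [ 0.7513 -0.0243  0.    ]
scene ring0 [258.8 166.3] 0.71 [ 0.4705 -0.3264  0.    ]
scene ring0 [379.4 286.8] 0.65 [0.6256 0.3068 0.    ]
scene ring0 [304.8 226.8] 0.54 [0.5909 0.0181 0.    ]
scene cone [343.5 306.9] 0.95 [0.7292 0.2755 0.    ]
scene socket [416.2 257.5] 0.2 [0.4822 0.3269 0.    ]
scene plain_nut [191.8 141.9] 0.69 [ 0.5308 -0.6666  0.    ]
scene screwdriver [294.1 177.8] 0.64 [ 0.4515 -0.1631  0.015 ]
```

View pics/topz.png

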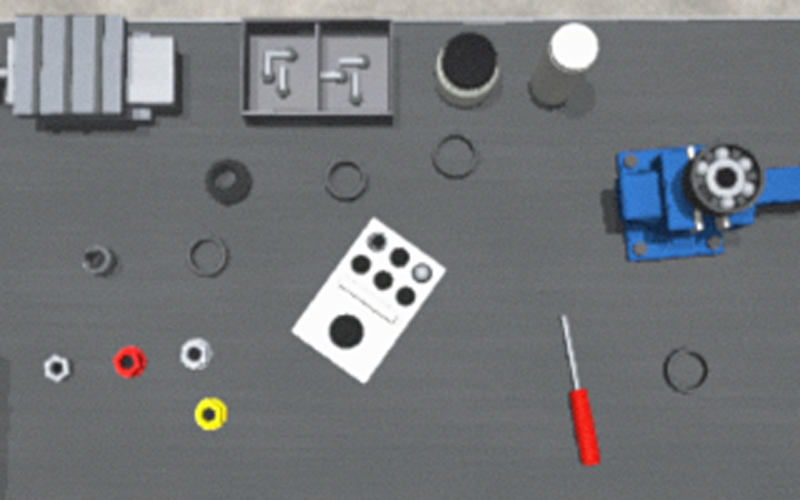

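View pics/scenez.png

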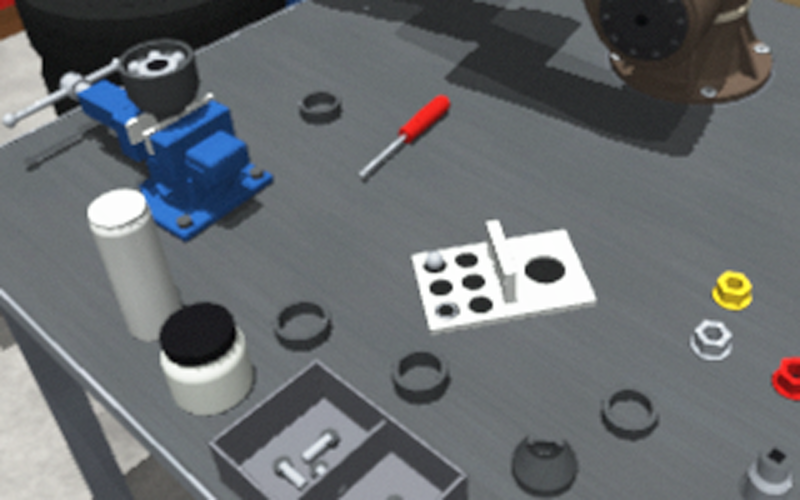

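Emit:
servo_tool([
  [0, 0, -10, -7, 95],
  [0, 0, -10, -7, 95],
  [0, 0, -10, -7, 95],
  [0, 0, -10, -7, 95],
  [0, 0, -10, -7, 95],
])

```text
t: 2.15
tool_pos: [0.2001, -0.5921, 0.2821]
orientation: [0.951, -0.309, 0.0, 0.0]
force: [-0.1, -0.0, 0.4]
grip_width: 0.996
```

Emit:
servo_tool([
  [0, -20, 0, 0, 95],
  [0, -35, 0, 0, 95],
  [0, -40, 0, 0, 95],
  [0, -40, 0, 0, 95],
  [0, -40, 0, 0, 95],
  [0, -40, 0, 0, 95],
  [0, -40, 0, 0, 95],
  [0, -40, 0, 0, 95],
  [0, -40, 0, 0, 95],
  [0, -40, 0, 0, 95],
  [0, -40, 0, 0, 95],
  [0, -40, 0, 0, 95],
  [0, -40, 0, 0, 95],
  [0, -30, 0, 0, 95],
  [0, -15, 0, 0, 95],
  [0, 0, 0, 0, 95],
])

```text
t: 3.75
tool_pos: [0.5203, -0.1554, 0.2813]
orientation: [0.95, -0.311, -0.0, -0.0]
force: [-0.2, -0.2, 0.3]
grip_width: 0.999
```

Emit:
servo_tool([
  [-15, -15, 0, 0, 95],
  [-25, -29, 0, 0, 95],
  [-25, -29, 0, 0, 95],
  [-25, -29, 0, 0, 95],
  [-25, -29, 0, 0, 95],
  [-25, -29, 0, 0, 95],
  [-25, -29, 0, 0, 95],
  [-25, -29, 0, 0, 95],
  [-20, -20, 0, 0, 95],
  [-10, -10, 0, 0, 95],
  [0, 0, 0, 0, 95],
  [0, 0, 0, 0, 95],
])

```text
t: 4.95
tool_pos: [0.4898, 0.1719, 0.2815]
orientation: [0.95, -0.312, 0.0, 0.0]
force: [0.7, -0.4, -0.1]
grip_width: 1.001
```

Run:
```python
from h import *
s=robot.state();print({k:np.round(s[k],4) for k in ['t','q','tool_pos','orientation','force']})
print(R.from_quat(s["orientation"]).as_matrix().round(4))
c=vision.read_camera("wrist");cv2.imwrite("pics/w1.png",c["img"][:,:,::-1])
Z=dict(handle=.048,nut_pocket=.005,nut=0,ball_center=.018,clip=.007)
for k,z in Z.items():
    for m in mark_of("wrist",k)[:5]: print(k,np.round(m["pixel"],1),round(m["confidence"],2),at(c,m["pixel"],z,s).round(4))
```

```text
{'t': np.float64(4.95), 'q': array([ 2.1050e-01,  2.8850e-01,  1.7474e+00, -5.0000e-04,  1.1059e+00,
        8.4550e-01]), 'tool_pos': array([0.4898, 0.1719, 0.2815]), 'orientation': array([ 9.500e-01, -3.121e-01,  0.000e+00,  2.000e-04]), 'force': array([ 0.7266, -0.4392, -0.1163])}
[[ 8.052e-01 -5.930e-01 -1.000e-04]
 [-5.930e-01 -8.052e-01 -5.000e-04]
 [ 2.000e-04  4.000e-04 -1.000e+00]]
handle [397.1 188.9] 0.7 [0.5593 0.0926 0.048 ]
nut_pocket [351.1 178.5] 0.85 [0.5153 0.1294 0.005 ]
nut [257.5  83. ] 0.6 [0.4907 0.3173 0.    ]
nut [210.5  38. ] 0.58 [0.4775 0.4167 0.    ]
ball_center [435.  208.1] 0.56 [0.5934 0.021  0.018 ]
clip [590.1 368.3] 0.61 [ 0.825  -0.8471  0.007 ]
clip [437.9 156.8] 0.49 [0.6391 0.081  0.007 ]
clip [433.4 209.9] 0.33 [0.5912 0.0143 0.007 ]
```

View pics/w1.png

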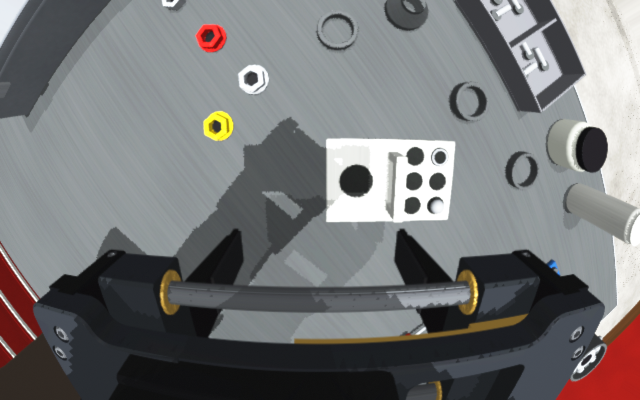

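Emit:
servo_tool([
  [-12, -18, 0, 0, 95],
  [-18, -26, 10, 0, 95],
  [-18, -26, 25, 0, 95],
  [-18, -26, 30, 0, 95],
  [-12, -17, 30, 0, 95],
  [-6, -9, 25, 0, 95],
  [0, 0, 15, 0, 95],
  [0, 0, 5, 0, 95],
  [0, 0, 0, 0, 95],
  [0, 0, 0, 0, 95],
])

```text
t: 6.25
tool_pos: [0.4948, 0.3209, 0.1425]
orientation: [0.95, -0.312, 0.0, -0.0]
force: [-0.2, -0.3, 0.3]
grip_width: 0.997
```

Run:
```python
from h import *
s=robot.state();print({k:np.round(s[k],4) for k in ['t','q','tool_pos','orientation','force']})
c=vision.read_camera("wrist");cv2.imwrite("pics/w2.png",c["img"][:,:,::-1])
for m in mark_of("wrist","nut")[:5]: print(np.round(m["pixel"],1),round(m["confidence"],2),at(c,m["pixel"],0,s).round(4))
for m in mark_of("top","nut")[:5]: print(np.round(m["pixel"],1),round(m["confidence"],2))
im=c["img"][130:290,190:446,::-1];cv2.imwrite("pics/w2z.png",cv2.resize(im,(768,480),interpolation=cv2.INTER_CUBIC))
```

```text
{'t': np.float64(6.25), 'q': array([ 4.6340e-01,  5.4320e-01,  1.7414e+00, -1.0000e-04,  8.5570e-01,
        1.0981e+00]), 'tool_pos': array([0.4948, 0.3209, 0.1425]), 'orientation': array([ 9.501e-01, -3.120e-01,  5.000e-04, -4.000e-04]), 'force': array([-0.2406, -0.2796,  0.2625])}
[313.6 194.8] 0.9 [0.488 0.321 0.   ]
[265.6 248.3] 0.65 [0.4111 0.3038 0.    ]
[247.7 123.9] 0.62 [0.4793 0.4158 0.    ]
[220.1 234.1] 0.65
[252.7 259.4] 0.55
[247.9 232.1] 0.52
```

View pics/w2z.png

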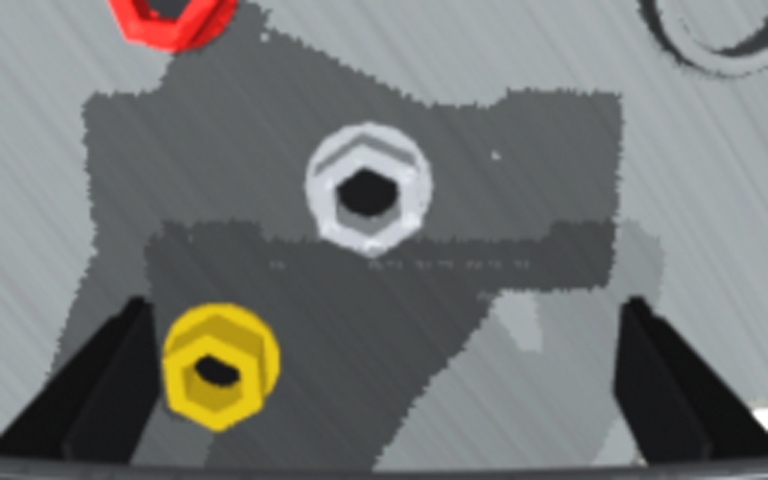

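```bash
cat >> h.py <<'E'
def nutov(c,s,p,yaw,f,crop,k=4):
    im=cv2.resize(c["img"][crop[1]:crop[3],crop[0]:crop[2],::-1],None,fx=k,fy=k,interpolation=cv2.INTER_CUBIC)
    def dr(P,col):
        q=np.array([(proj(c,x,s)-crop[:2]+.5)*k-.5 for x in P]);cv2.polylines(im,[np.round(q).astype(int)],True,col,1)
    a=np.arange(60)*2*np.pi/60
    dr([p+[.021*np.cos(t),.021*np.sin(t),0] for t in a],(0,0,255))
    h=yaw+np.radians(30)+np.arange(6)*np.pi/3;r=.016/np.cos(np.pi/6)
    dr([p+[r*np.cos(t),r*np.sin(t),.022] for t in h],(0,255,0))
    cv2.imwrite(f,im)
E
python3 - <<'E'
from h import *
s=robot.state();c=vision.read_camera("wrist")
nutov(c,s,np.array([.4885,.3212,0]),np.radians(-36.4),"pics/ov1.png",(270,150,370,240),8)
E
```

```text
(no output)
```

View pics/ov1.png

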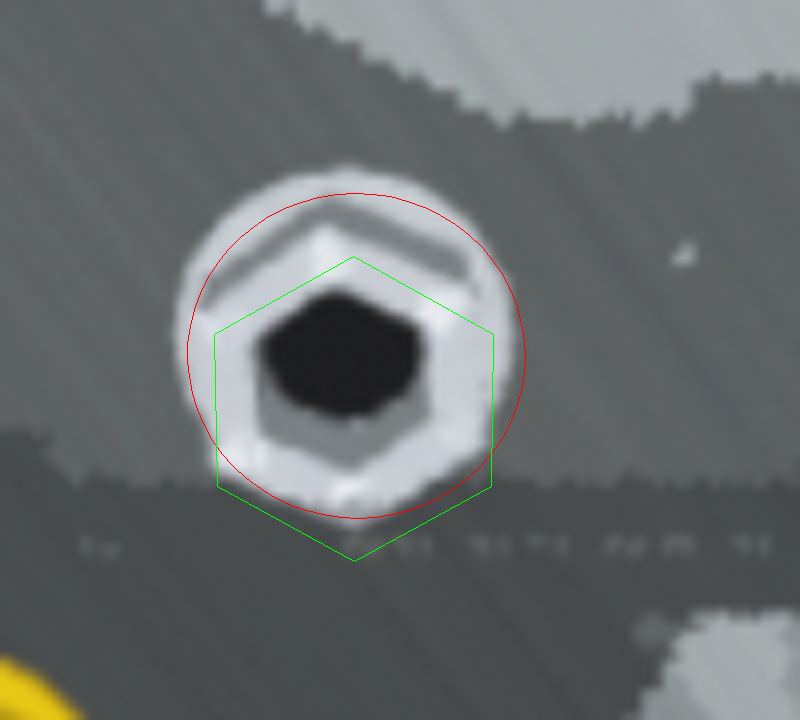

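Run:
```python
from h import *
s=robot.state();c=vision.read_camera("wrist")
nutov(c,s,np.array([.4897,.3251,0]),np.radians(-30.4),"pics/ov2.png",(270,150,370,240),8)
c=vision.read_camera("top")
nutov(c,None,np.array([.4897,.3251,0]),np.radians(-30.4),"pics/ov3.png",(215,205,285,270),8)
```

```text
(no output)
```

View pics/ov2.png

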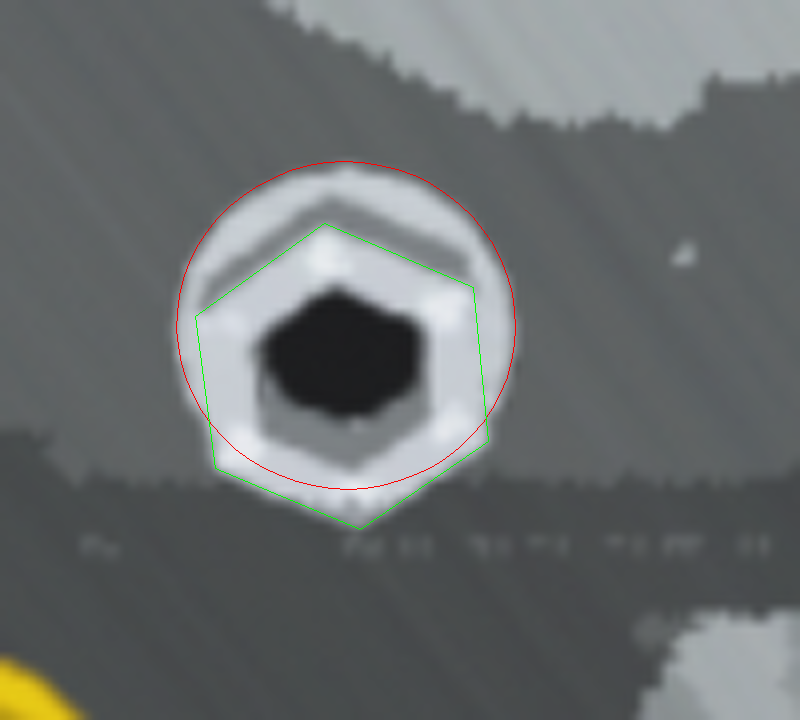

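View pics/ov3.png

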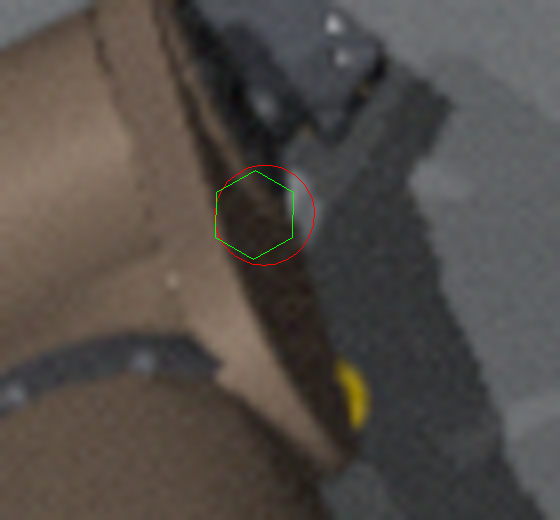

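Emit:
servo_tool([
  [-3, 0, 10, -3, 60],
  [-3, 0, 20, -3, 60],
  [0, 0, 25, 0, 60],
  [0, 0, 25, 0, 60],
  [0, 0, 18, 0, 60],
  [0, 0, 10, 0, 60],
  [0, 0, 6, 0, 60],
  [0, 0, 0, 0, 60],
  [0, 0, 0, 0, 60],
], newtons=20)

```text
t: 7.45
tool_pos: [0.4898, 0.3246, 0.0283]
orientation: [0.965, -0.262, 0.0, -0.0]
force: [-0.4, -0.1, -0.8]
grip_width: 0.633
```

Run:
```python
from h import *
s=robot.state();print({k:np.round(s[k],4) for k in ['t','q','tool_pos','orientation','force','grip_width']})
c=vision.read_camera("wrist")
nutov(c,s,np.array([.4897,.3248,0]),np.radians(-30.4),"pics/ov4.png",(240,160,400,280),5)
```

```text
{'t': np.float64(7.45), 'q': array([ 4.7300e-01,  7.0610e-01,  1.8179e+00, -2.0000e-04,  6.1660e-01,
        1.0025e+00]), 'tool_pos': array([0.4898, 0.3246, 0.0283]), 'orientation': array([ 9.652e-01, -2.616e-01,  4.000e-04, -3.000e-04]), 'force': array([-0.4008, -0.1417, -0.7552]), 'grip_width': np.float64(0.6327)}
```

View pics/ov4.png

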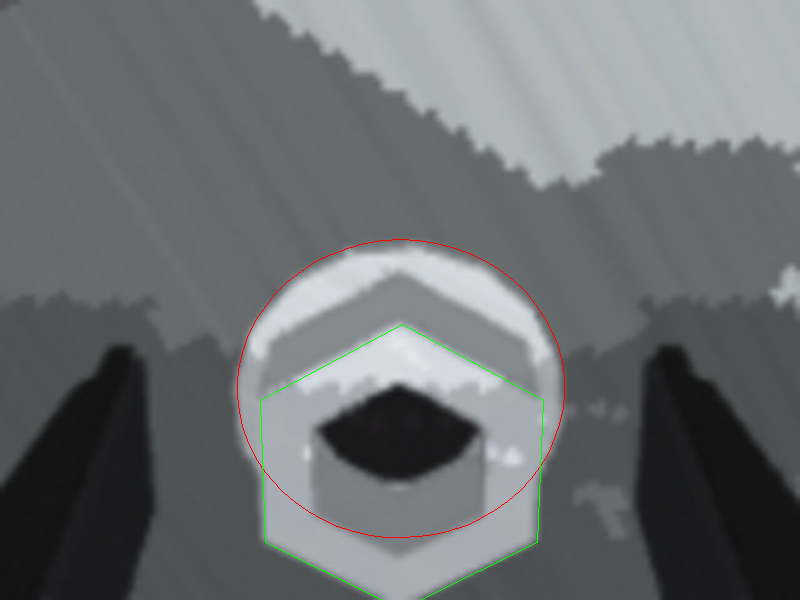

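Well aligned. Now down 4 mm, close, then a small test lift.

Emit:
servo_tool([
  [0, 0, 4, 0, 60],
  [0, 0, 0, 0, 45],
  [0, 0, 0, 0, 35],
  [0, 0, 0, 0, 28],
  [0, 0, 0, 0, 28],
  [0, 0, 0, 0, 28],
  [0, 0, 0, 0, 28],
], newtons=25)

```text
t: 8.2
tool_pos: [0.4895, 0.3245, 0.0236]
orientation: [0.965, -0.262, 0.0, -0.0]
force: [0.4, -1.0, 0.7]
grip_width: 0.332
```

Emit:
servo_tool([
  [0, 0, -5, 0, 28],
  [0, 0, -15, 0, 28],
  [0, 0, -25, 0, 28],
  [0, 0, -25, 0, 28],
  [0, 0, -15, 0, 28],
  [0, 0, -5, 0, 28],
  [0, 0, 0, 0, 28],
])

```text
t: 8.9
tool_pos: [0.4896, 0.3246, 0.1147]
orientation: [0.965, -0.262, 0.001, -0.001]
force: [0.3, 0.1, -1.7]
grip_width: 0.334
```

Run:
```python
from h import *
s=robot.state();print({k:np.round(s[k],4) for k in ['t','q','tool_pos','orientation','force','grip_width']})
c=vision.read_camera("wrist");cv2.imwrite("pics/w5.png",c["img"][:,:,::-1])
```

```text
{'t': np.float64(8.9), 'q': array([ 4.7310e-01,  5.7740e-01,  1.7700e+00, -1.0000e-04,  7.9250e-01,
        1.0026e+00]), 'tool_pos': array([0.4896, 0.3246, 0.1147]), 'orientation': array([ 9.652e-01, -2.616e-01,  6.000e-04, -5.000e-04]), 'force': array([ 0.2545,  0.0738, -1.7119]), 'grip_width': np.float64(0.3339)}
```

View pics/w5.png

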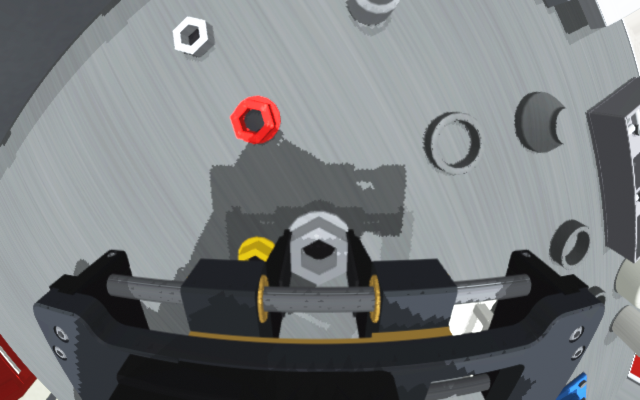

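Run:
```python
from h import *
from scipy.optimize import least_squares
cw=vision.read_camera("wrist");ct=vision.read_camera("top")
s=dict(tool_pos=np.array([.4898,.1719,.2815]),orientation=np.array([.950,-.3121,0,.0002]))
s["orientation"]/=np.linalg.norm(s["orientation"])
P=[(33,-37),(33,0),(33,37),(71,0)]
def T(v,x,y,z):
    c,n=np.cos(v[2]),np.sin(v[2]);return np.array([v[0]+(c*x-n*y)/1e3,v[1]+(n*x+c*y)/1e3,z/1e3])
pts=[(x,y,8.5) for x,y in P]+[(-52,0,7.5)]
cor=[(a*94,b*60,10) for a,b in((1,1),(1,-1),(-1,-1),(-1,1))]
v0=np.array([.557,.095,np.radians(-36.5)])
for nm,f,c,st in(("wrist","pics/w1.png",cw,s),("top","pics/top0.png",ct,None)):
    im=cv2.imread(f);g=cv2.cvtColor(im,cv2.COLOR_BGR2GRAY).astype(float)
    def blob(u):
        r=13 if nm=="wrist" else 6
        if u[2]:r=int(r*1.6)
        x,y=np.round(u[:2]).astype(int);w=np.clip(150-g[y-r:y+r+1,x-r:x+r+1],0,110) 
        yy,xx=np.mgrid[y-r:y+r+1,x-r:x+r+1];m=(xx-u[0])**2+(yy-u[1])**2<=r*r;w=w*m
        return np.array([(w*xx).sum(),(w*yy).sum()])/w.sum()
    v=v0.copy()
    for it in range(5):
        ob=[blob((*proj(c,T(v,*p),st),i==4)) for i,p in enumerate(pts)]
        f_=lambda v:np.concatenate([proj(c,T(v,*p),st)-o for p,o in zip(pts,ob)])
        r=least_squares(f_,v);v=r.x
    print(nm,v[:2].round(4),np.degrees(v[2]).round(2),r.fun.round(1), "pocket",T(v,-52,0,5).round(4))
    k=4 if nm=="wrist" else 7
    cr=(300,110,480,250) if nm=="wrist" else (270,165,370,250)
    I=cv2.resize(im[cr[1]:cr[3],cr[0]:cr[2]],None,fx=k,fy=k,interpolation=cv2.INTER_CUBIC)
    def dr(Q,col):
        q=np.array([(proj(c,T(v,*x),st)-cr[:2]+.5)*k-.5 for x in Q]);cv2.polylines(I,[np.round(q).astype(int)],True,col,1)
    dr(cor,(0,0,255));a=np.linspace(0,2*np.pi,40)
    dr([(-52+25*np.cos(t),25*np.sin(t),10) for t in a],(0,160,0))
    dr([(a*7,b*44,59) for a,b in((1,1),(1,-1),(-1,-1),(-1,1))],(255,0,0))
    cv2.imwrite(f"pics/tr_{nm}.png",I)
```

```text
wrist [0.5614 0.0931] -36.21 [-0.4 -0.1 -0.3 -0.1  0.1 -0.   0.2 -0.   0.5  0.2] pocket [0.5195 0.1238 0.005 ]
top [0.5622 0.0899] -35.85 [-0.1  0.  -0.  -0.   0.  -0.   0.   0.   0.   0. ] pocket [0.5201 0.1204 0.005 ]
```

View pics/tr_wrist.png

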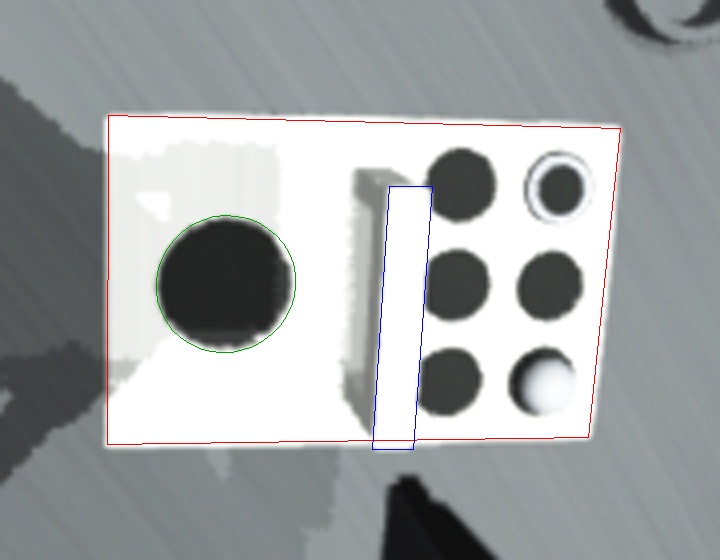

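View pics/tr_top.png

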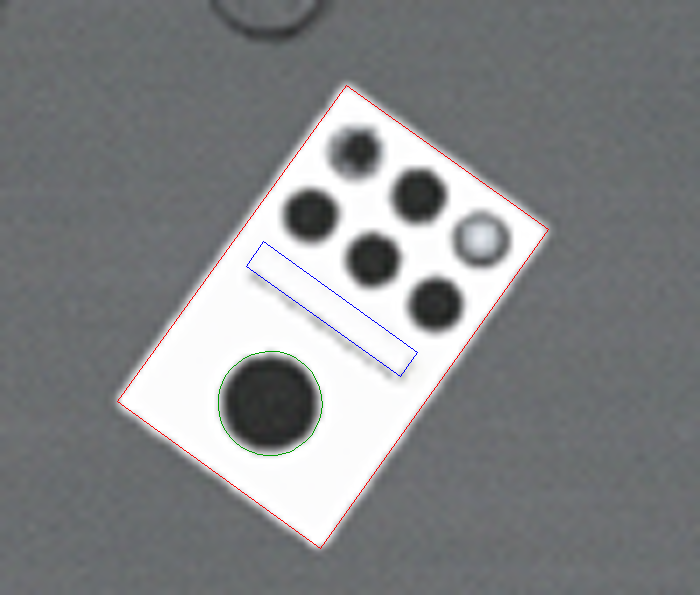

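Emit:
servo_tool([
  [0, 0, -5, 5.6, 28],
  [12, 9, 0, 0, 28],
  [18, 14, 0, 0, 28],
  [24, 18, 0, 0, 28],
  [24, 18, 0, 0, 28],
  [24, 18, 0, 0, 28],
  [20, 14, 0, 0, 28],
  [14, 10, 0, 0, 28],
  [7, 5, 0, 0, 28],
  [0, 0, 0, 0, 28],
  [0, 0, 0, 0, 28],
])

```text
t: 10.15
tool_pos: [0.5427, 0.1548, 0.1183]
orientation: [0.951, -0.308, -0.0, 0.0]
force: [-0.2, 0.3, -0.8]
grip_width: 0.335
```

```bash
cat > fit.py <<'E'
from h import *
from scipy.optimize import least_squares
def T(v,x,y,z):
    c,n=np.cos(v[2]),np.sin(v[2]);return np.array([v[0]+(c*x-n*y)/1e3,v[1]+(n*x+c*y)/1e3,z/1e3])
def tov(c,s,v,f,cr,k,z0=0,nut=None):
    I=cv2.resize(c["img"][cr[1]:cr[3],cr[0]:cr[2],::-1],None,fx=k,fy=k,interpolation=cv2.INTER_CUBIC)
    def dr(Q,col):
        q=np.array([(proj(c,T(v,*x)+[0,0,z0],s)-cr[:2]+.5)*k-.5 for x in Q]);cv2.polylines(I,[np.round(q).astype(int)],True,col,1)
    sq=((1,1),(1,-1),(-1,-1),(-1,1))
    dr([(a*94,b*60,10) for a,b in sq],(0,0,255));a=np.linspace(0,2*np.pi,40)
    dr([(-52+25*np.cos(t),25*np.sin(t),10) for t in a],(0,160,0))
    for x in(33,71):
        for y in(-37,0,37): dr([(x+15*np.cos(t),y+15*np.sin(t),10) for t in a],(0,160,0))
    dr([(a*7,b*44,59) for a,b in sq],(255,0,0))
    cv2.imwrite(f,I)
E
python3 - <<'E'
from fit import *
s=robot.state();print({k:np.round(s[k],4) for k in ['t','q','tool_pos','orientation','force','grip_width']})
c=vision.read_camera("wrist");np.save("w6.npy",dict(c=c,s=s))
tov(c,s,np.array([.5618,.0915,np.radians(-36)]),"pics/w6.png",(180,100,500,340),2)
for q in("nut_pocket","handle"):
  for m in mark_of("wrist",q)[:2]: print(q,m,at(c,m["pixel"],.005 if q[0]=="n" else .048,s))
E
```

```text
{'t': np.float64(10.15), 'q': array([ 0.1609,  0.5468,  1.8236, -0.    ,  0.7717,  0.7874]), 'tool_pos': array([0.5427, 0.1548, 0.1183]), 'orientation': array([ 9.513e-01, -3.082e-01, -2.000e-04,  1.000e-04]), 'force': array([-0.1957,  0.2638, -0.7653]), 'grip_width': np.float64(0.3348)}
handle {'pixel': [382.9, 260.4], 'confidence': 0.59} [0.56192135 0.09214192 0.048     ]
```

View pics/w6.png

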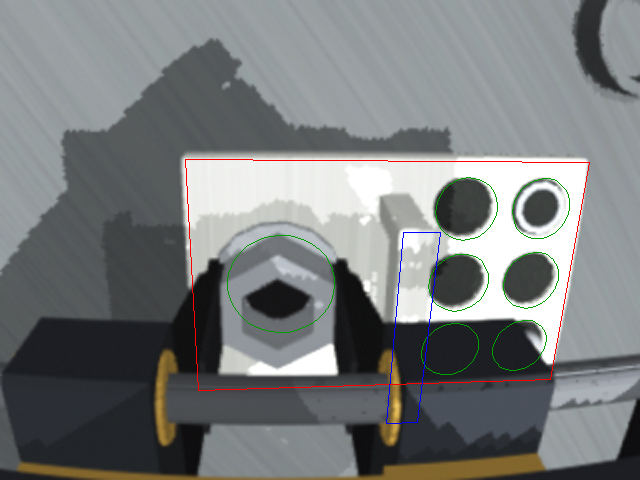

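Emit:
servo_tool([
  [0, 8, 0, 0, 28],
  [0, 12, 0, 0, 28],
  [0, 12, 5, 0, 28],
  [0, 7, 12, 0, 28],
  [0, 0, 18, 0, 28],
  [0, 0, 18, 0, 28],
  [0, 0, 12, 0, 28],
  [0, 0, 8, 0, 28],
  [0, 0, 4, 0, 28],
  [0, 0, 0, 0, 28],
])

```text
t: 11.3
tool_pos: [0.52, 0.123, 0.0414]
orientation: [0.951, -0.308, -0.0, 0.0]
force: [-0.8, 0.5, -1.6]
grip_width: 0.333
```

Run:
```python
from fit import *
s=robot.state();print({k:np.round(s[k],4) for k in ['t','q','tool_pos','orientation','force','grip_width']})
c=vision.read_camera("wrist")
tov(c,s,np.array([.5623,.0930,np.radians(-36)]),"pics/w7.png",(220,140,480,320),3)
c=vision.read_camera("scene")
tov(c,s,np.array([.5623,.0930,np.radians(-36)]),"pics/s7.png",(270,190,390,270),6)
```

```text
{'t': np.float64(11.3), 'q': array([ 1.0870e-01,  6.3840e-01,  1.9461e+00, -2.0000e-04,  5.5740e-01,
        7.3610e-01]), 'tool_pos': array([0.52  , 0.123 , 0.0414]), 'orientation': array([ 9.512e-01, -3.085e-01, -1.000e-04,  1.000e-04]), 'force': array([-0.8285,  0.55  , -1.5868]), 'grip_width': np.float64(0.3328)}
```

View pics/w7.png

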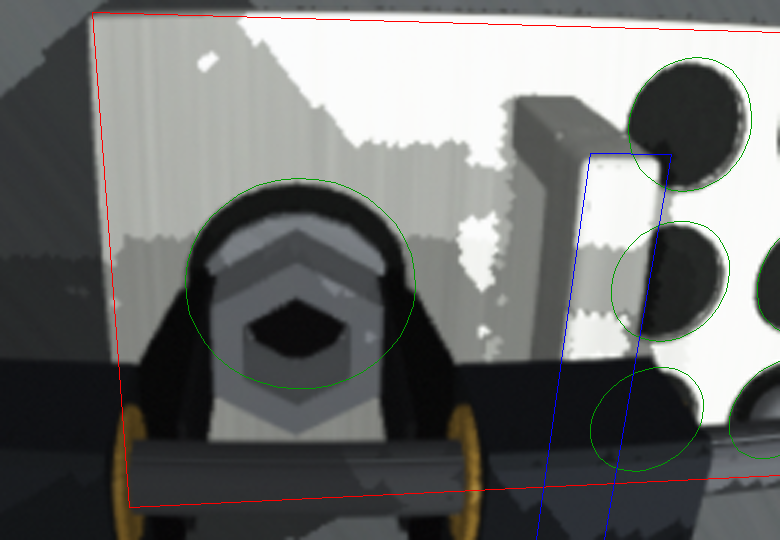

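View pics/s7.png

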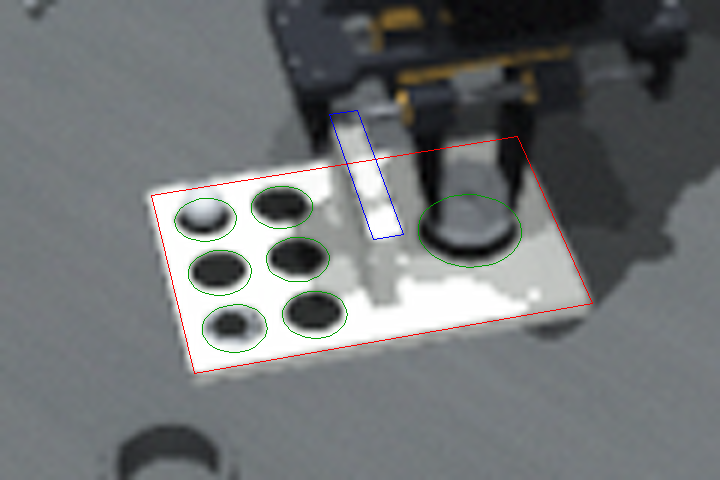

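Emit:
servo_tool([
  [0, -0.6, 4, 0, 28],
  [0, 0, 4, 0, 28],
  [0, 0, 2, 0, 28],
  [0, 0, 1, 0, 28],
  [0, 0, 1, 0, 28],
  [0, 0, 0, 0, 28],
  [0, 0, 0, 0, 28],
])

```text
t: 12.1
tool_pos: [0.5205, 0.1236, 0.0296]
orientation: [0.951, -0.308, 0.0, 0.0]
force: [-0.5, -0.0, -1.3]
grip_width: 0.333
```

Emit:
servo_tool([
  [0, 0, 0.5, 0, 28],
  [0, 0, 0.4, 0, 28],
  [0, 0, 0, 0, 28],
  [0, 0, 0, 0, 28],
])

```text
t: 12.5
tool_pos: [0.5205, 0.1236, 0.0287]
orientation: [0.951, -0.308, 0.0, 0.0]
force: [-0.5, -0.0, -1.5]
grip_width: 0.335
```

Run:
```python
from fit import *
s=robot.state();print({k:np.round(s[k],4) for k in ['t','q','tool_pos','orientation','force','grip_width']})
c=vision.read_camera("wrist")
tov(c,s,np.array([.5620,.0932,np.radians(-36)]),"pics/w8.png",(220,140,480,320),3)
```

```text
{'t': np.float64(12.5), 'q': array([ 1.0980e-01,  6.6090e-01,  1.9505e+00, -1.0000e-04,  5.3020e-01,
        7.3710e-01]), 'tool_pos': array([0.5205, 0.1236, 0.0287]), 'orientation': array([ 0.9512, -0.3085,  0.    ,  0.    ]), 'force': array([-0.5044, -0.0305, -1.4881]), 'grip_width': np.float64(0.3348)}
```

View pics/w8.png

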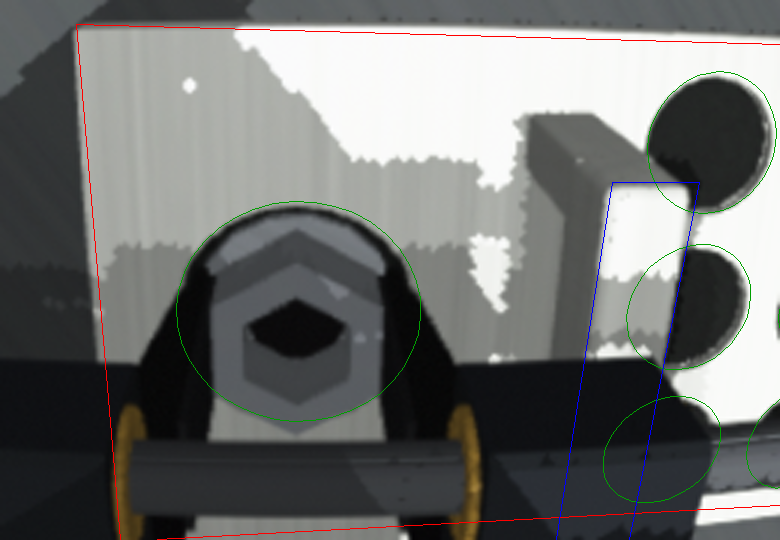

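Emit:
servo_tool([
  [0, 0, 0.5, 0, 28],
  [0, 0, 0, 0, 28],
  [0, 0, 0, 0, 28],
])

```text
t: 12.85
tool_pos: [0.5205, 0.1237, 0.0286]
orientation: [0.951, -0.308, 0.0, -0.0]
force: [-1.0, -0.4, 5.2]
grip_width: 0.333
```

Contact at exactly the expected seated height. I'll release, raise, and look.

Emit:
servo_tool([
  [0, 0, 0, 0, 35],
  [0, 0, 0, 0, 40],
  [0, 0, 0, 0, 44],
  [0, 0, 0, 0, 44],
  [0, 0, 0, 0, 44],
  [0, 0, -3, 0, 44],
  [0, 0, -10, 0, 44],
  [0, 0, -20, 0, 44],
  [0, 0, -25, 0, 44],
  [0, 0, -25, 0, 44],
  [0, 0, -15, 0, 44],
  [0, 0, -5, 0, 44],
  [0, 0, 0, 0, 44],
])

```text
t: 14.15
tool_pos: [0.5206, 0.1237, 0.132]
orientation: [0.951, -0.308, 0.001, -0.0]
force: [0.2, -0.3, -0.2]
grip_width: 0.464
```

Run:
```python
from fit import *
s=robot.state();print({k:np.round(s[k],4) for k in ['t','q','tool_pos','orientation','force','grip_width']})
c=vision.read_camera("wrist")
tov(c,s,np.array([.5620,.0932,np.radians(-36)]),"pics/w9.png",(180,100,500,340),2)
for q in("nut_pocket","handle"):
  for m in mark_of("wrist",q)[:2]: print(q,m,at(c,m["pixel"],.005 if q[0]=="n" else .048,s))
c=vision.read_camera("scene")
tov(c,None,np.array([.5620,.0932,np.radians(-36)]),"pics/s9.png",(270,180,390,270),6)
```

```text
{'t': np.float64(14.15), 'q': array([ 1.0980e-01,  4.9290e-01,  1.8854e+00, -2.0000e-04,  7.6180e-01,
        7.3710e-01]), 'tool_pos': array([0.5206, 0.1237, 0.132 ]), 'orientation': array([ 9.512e-01, -3.084e-01,  7.000e-04, -3.000e-04]), 'force': array([ 0.2262, -0.2951, -0.2435]), 'grip_width': np.float64(0.4637)}
handle {'pixel': [382.6, 213.6], 'confidence': 0.84} [0.5609124 0.0905378 0.048    ]
```

View pics/w9.png

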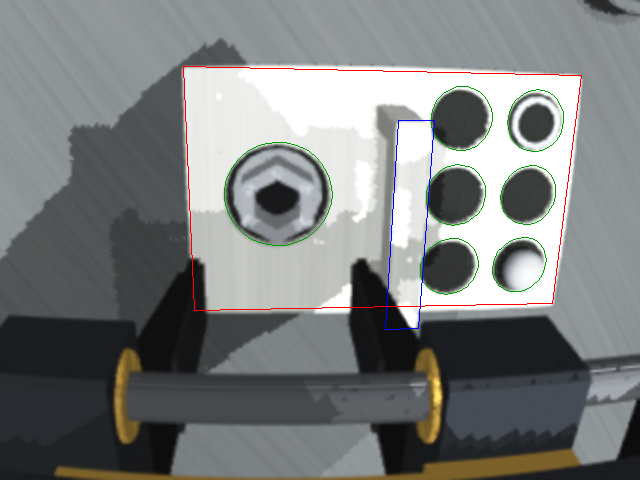

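View pics/s9.png

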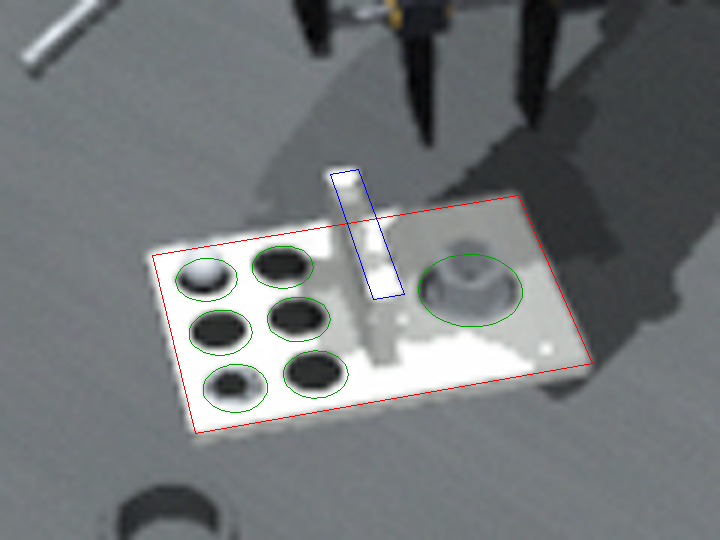

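Emit:
servo_tool([
  [8, 0, 0, 0, 34],
  [14, 0, 0, 0, 34],
  [15, 0, 0, 0, 34],
  [10, 0, 0, 0, 34],
  [4.4, 0, 0, 0, 34],
  [0, 0, 5, 0, 34],
  [0, 0, 15, 0, 34],
  [0, 0, 15, 0, 34],
  [0, 0, 5, 0, 34],
  [0, 0, 0, 0, 34],
  [0, 0, 0, 0, 34],
], newtons=60)

```text
t: 15.45
tool_pos: [0.5622, 0.0936, 0.0916]
orientation: [0.951, -0.308, 0.0, -0.0]
force: [-0.2, 0.1, -0.3]
grip_width: 0.36
```

Run:
```python
from fit import *
s=robot.state();print({k:np.round(s[k],4) for k in ['t','q','tool_pos','orientation','force','grip_width']})
c=vision.read_camera("wrist")
tov(c,s,np.array([.5620,.0932,np.radians(-36)]),"pics/w10.png",(160,100,480,340),2)
```

```text
{'t': np.float64(15.45), 'q': array([ 4.9200e-02,  5.9160e-01,  1.8296e+00, -1.0000e-04,  7.2000e-01,
        6.7620e-01]), 'tool_pos': array([0.5622, 0.0936, 0.0916]), 'orientation': array([ 9.513e-01, -3.084e-01,  2.000e-04, -0.000e+00]), 'force': array([-0.2048,  0.0762, -0.3127]), 'grip_width': np.float64(0.3596)}
```

View pics/w10.png

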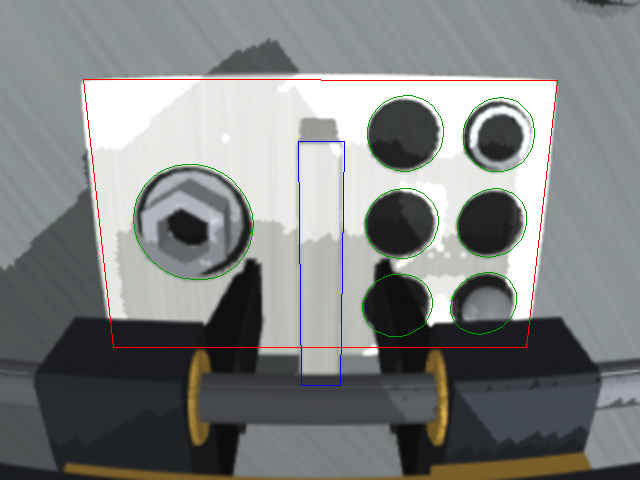

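Emit:
servo_tool([
  [0, -0.5, 10, 0, 34],
  [0, 0, 15, 0, 34],
  [0, 0, 12, 0, 34],
  [0, 0, 6, 0, 34],
  [0, 0, 3, 0, 34],
  [0, 0, 0, 0, 34],
], newtons=60)

```text
t: 16.1
tool_pos: [0.5623, 0.0939, 0.0449]
orientation: [0.951, -0.308, -0.0, 0.0]
force: [-0.6, -0.1, -0.4]
grip_width: 0.353
```

Emit:
servo_tool([
  [0, 0, 0, 0, 26],
  [0, 0, 0, 0, 20],
  [0, 0, 0, 0, 16],
  [0, 0, 0, 0, 12],
  [0, 0, 0, 0, 6],
  [0, 0, 0, 0, 4],
  [0, 0, 0, 0, 4],
], newtons=60)

```text
t: 16.8
tool_pos: [0.5627, 0.0938, 0.0455]
orientation: [0.951, -0.308, 0.0, -0.0]
force: [0.3, -1.9, 3.3]
grip_width: 0.144
```

Emit:
servo_tool([
  [0, 0, -2, 0, 4],
  [0, 0, -4, 0, 4],
  [0, 0, -6, 0, 4],
  [0, 0, -8, 0, 4],
  [0, 0, -10, 0, 4],
  [0, 0, -10, 0, 4],
  [0, 0, -6, 0, 4],
  [0, 0, -3, 0, 4],
  [0, 0, -1, 0, 4],
  [0, 0, 0, 0, 4],
])

```text
t: 17.8
tool_pos: [0.5623, 0.0939, 0.0952]
orientation: [0.951, -0.308, -0.0, 0.0]
force: [0.0, 0.3, -7.6]
grip_width: 0.147
```

Run:
```python
from fit import *
s=robot.state();print({k:np.round(s[k],4) for k in ['t','q','tool_pos','orientation','force','ft_torque','grip_width']})
c=vision.read_camera("wrist")
tov(c,s,np.array([.5624,.0936,np.radians(-36)]),"pics/w11.png",(160,100,480,340),2,z0=s["tool_pos"][2]-.0455)
c=vision.read_camera("scene")
tov(c,None,np.array([.5624,.0936,np.radians(-36)]),"pics/s11.png",(270,150,390,250),6,z0=s["tool_pos"][2]-.0455)
```

```text
{'t': np.float64(17.8), 'q': array([ 4.9600e-02,  5.8660e-01,  1.8265e+00, -1.0000e-04,  7.2860e-01,
        6.7690e-01]), 'tool_pos': array([0.5623, 0.0939, 0.0952]), 'orientation': array([ 9.512e-01, -3.085e-01, -0.000e+00,  1.000e-04]), 'force': array([ 0.0441,  0.3232, -7.5991]), 'ft_torque': array([-0.0006, -0.0324,  0.01  ]), 'grip_width': np.float64(0.147)}
```

View pics/w11.png

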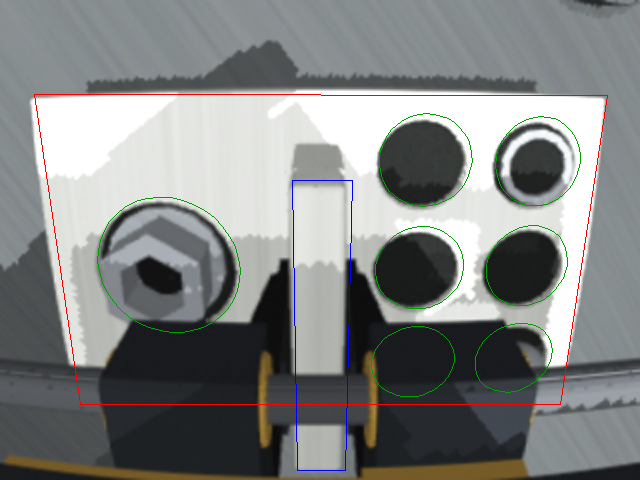

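View pics/s11.png

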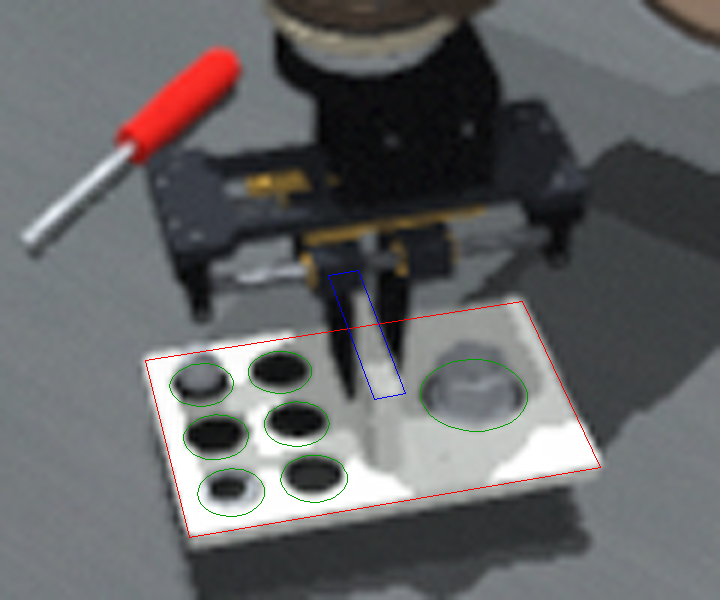

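Level and holding (−7.6 N load). Next: lift to mouth height while turning 24°.

Emit:
servo_tool([
  [0, 0, -2, 0, 4],
  [0, 0, -5, 0.5, 4],
  [0, 0, -8, 1, 4],
  [0, 0, -10, 1.5, 4],
  [0, 0, -12, 2, 4],
  [0, 0, -12, 2, 4],
  [0, 0, -12, 2, 4],
  [0, 0, -12, 2, 4],
  [0, 0, -12, 2, 4],
  [0, 0, -12, 2, 4],
  [0, 0, -12, 2, 4],
  [0, 0, -11, 2, 4],
  [0, 0, -9, 2, 4],
  [0, 0, -8, 1.5, 4],
  [0, 0, -5, 1, 4],
  [0, 0, -4, 0.5, 4],
  [0, 0, -2, 0, 4],
  [0, 0, 0, 0, 4],
  [0, 0, 0, 0, 4],
])

```text
t: 19.8
tool_pos: [0.5622, 0.0939, 0.2429]
orientation: [0.866, -0.499, -0.0, 0.0]
force: [1.4, 0.3, -5.9]
grip_width: 0.141
```

Run:
```python
from fit import *
s=robot.state();print({k:np.round(s[k],4) for k in ['t','q','tool_pos','orientation','force','ft_torque','grip_width']})
c=vision.read_camera("top");cv2.imwrite("pics/t12.png",c["img"][:,:,::-1])
for m in mark_of("top","joint_mouth")[:2]: print(m,at(c,m["pixel"],.2))
c=vision.read_camera("scene");cv2.imwrite("pics/s12.png",c["img"][:,:,::-1])
for m in mark_of("scene","joint_mouth")[:2]: print(m,at(c,m["pixel"],.2))
o,q=s["tool_pos"],s["orientation"];Rw=R.from_quat(q).as_matrix()
for M in ([.692,-.337],):
  M=np.array(M);psi=np.arctan2(Rw[1,0],Rw[0,0]);C=M-.175*Rw[:2,0]/np.linalg.norm(Rw[:2,0])
  print(np.degrees(psi),C,Rw[:2,:2].T@(C-o[:2]))
```

```text
{'t': np.float64(19.8), 'q': array([ 4.9700e-02,  4.0140e-01,  1.6818e+00, -1.0000e-04,  1.0588e+00,
        1.0955e+00]), 'tool_pos': array([0.5622, 0.0939, 0.2429]), 'orientation': array([ 8.664e-01, -4.994e-01, -2.000e-04,  2.000e-04]), 'force': array([ 1.4144,  0.2627, -5.8991]), 'ft_torque': array([ 0.0086, -0.0097,  0.0002]), 'grip_width': np.float64(0.1406)}
{'pixel': [463.6, 162.3], 'confidence': 0.93} [ 0.6878766  -0.34087221  0.2       ]
{'pixel': [189.9, 142.4], 'confidence': 0.63} [ 0.69634877 -0.33924139  0.2       ]
-59.920037427721994 [ 0.60428857 -0.18556782] [0.26290015 0.10369192]
```

View pics/t12.png

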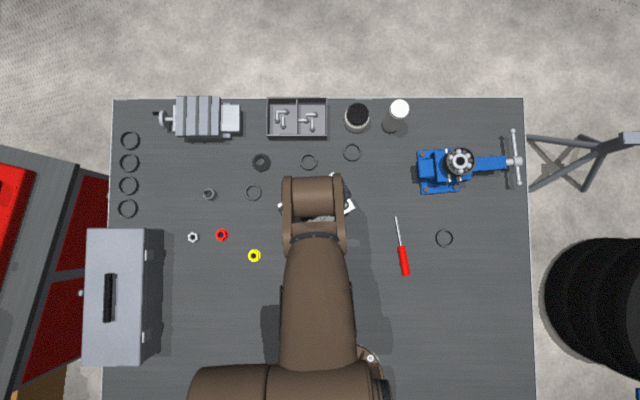

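View pics/s12.png

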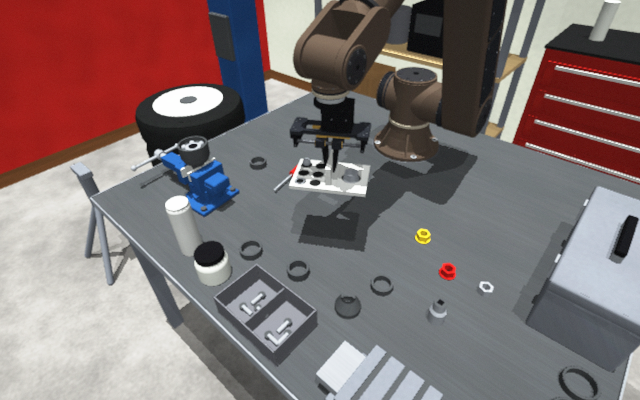

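Emit:
servo_tool([
  [2, 0.8, 0, 0, 4],
  [5, 2, 0, 0, 4],
  [8, 3.2, 0, 0, 4],
  [11, 4.3, 0, 0, 4],
  [14, 5.5, 0, 0, 4],
  [16, 6.3, 0, 0, 4],
  [16, 6.3, 0, 0, 4],
  [16, 6.3, 0, 0, 4],
  [16, 6.3, 0, 0, 4],
  [16, 6.3, 0, 0, 4],
  [16, 6.3, 0, 0, 4],
  [16, 6.3, 0, 0, 4],
  [16, 6.3, 0, 0, 4],
  [16, 6.3, 0, 0, 4],
  [14, 5.5, 0, 0, 4],
  [11, 4.3, 0, 0, 4],
  [8, 3.2, 0, 0, 4],
  [5, 2, 0, 0, 4],
  [2, 0.8, 0, 0, 4],
  [0, 0, 0, 0, 4],
])

```text
t: 22.0
tool_pos: [0.5982, -0.1441, 0.2432]
orientation: [0.866, -0.499, -0.0, -0.0]
force: [-0.3, 0.5, -6.7]
grip_width: 0.144
```

Run:
```python
from fit import *
s=robot.state();print({k:np.round(s[k],4) for k in ['t','q','tool_pos','orientation','force','ft_torque','grip_width']})
c=vision.read_camera("wrist");cv2.imwrite("pics/w13.png",c["img"][:,:,::-1])
for m in mark_of("wrist","joint_mouth")[:2]: print(m,at(c,m["pixel"],.2,s))
c=vision.read_camera("scene");cv2.imwrite("pics/s13.png",cv2.resize(c["img"][80:280,100:420,::-1],(800,500),interpolation=cv2.INTER_CUBIC))
for m in mark_of("scene","ball_center")[:2]: print(m,at(c,m["pixel"],.215))
```

```text
{'t': np.float64(22.0), 'q': array([-0.3437,  0.4661,  1.5697,  0.    ,  1.1058,  0.7022]), 'tool_pos': array([ 0.5982, -0.1441,  0.2432]), 'orientation': array([ 0.8663, -0.4995, -0.    , -0.    ]), 'force': array([-0.2602,  0.5404, -6.7127]), 'ft_torque': array([ 0.0283, -0.0064,  0.0054]), 'grip_width': np.float64(0.1439)}
{'pixel': [557.5, 236.1], 'confidence': 0.97} [ 0.69221823 -0.33226183  0.2       ]
{'pixel': [239.3, 141.3], 'confidence': 0.37} [ 0.61228457 -0.20856091  0.215     ]
```

View pics/w13.png

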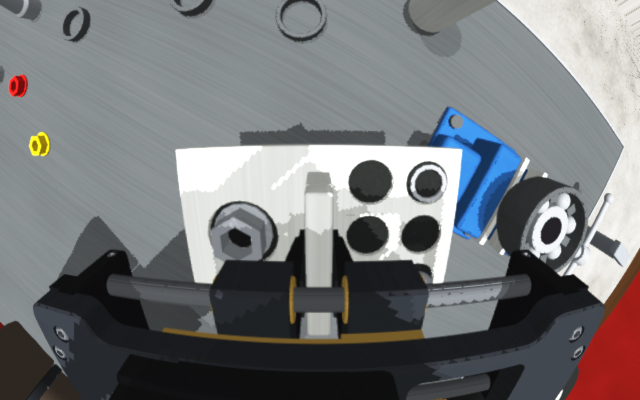

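View pics/s13.png

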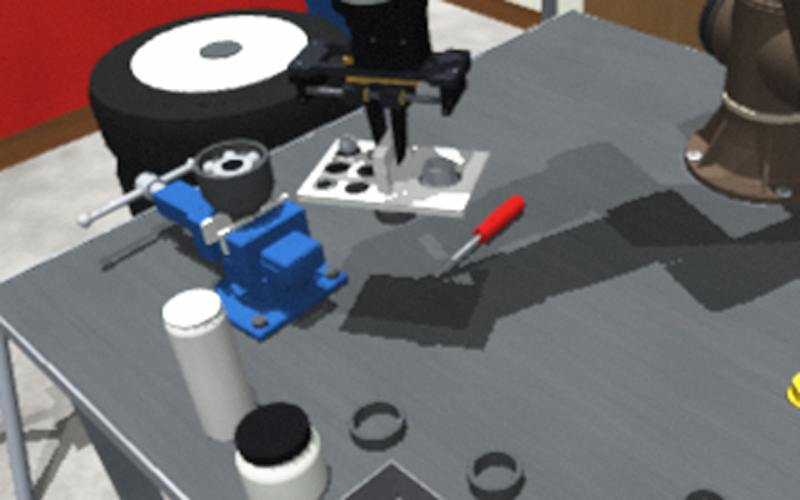

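Emit:
servo_tool([
  [2, 0.8, 0, 0, 4],
  [4, 1.7, 0, 0, 4],
  [6, 2.5, 0, 0, 4],
  [6, 2.5, 0, 0, 4],
  [6, 2.5, 0, 0, 4],
  [5, 2, 0, 0, 4],
  [3, 1.5, 0, 0, 4],
  [2, 1, 0, 0, 4],
  [1, 0.5, 0, 0, 4],
  [0, 0, 0, 0, 4],
  [0, 0, 0, 0, 4],
  [0, 0, 0, 0, 4],
  [0, 0, 0, 0, 4],
  [0, 0, 0, 0, 4],
  [0, 0, 0, 0, 4],
])

```text
t: 23.7
tool_pos: [0.6027, -0.182, 0.2432]
orientation: [0.866, -0.499, 0.0, 0.0]
force: [-0.6, -0.5, -6.5]
grip_width: 0.142
```

Run:
```python
from fit import *
s=robot.state();print({k:np.round(s[k],4) for k in ['t','q','joint_vel','tool_pos','orientation','force','ft_torque','grip_width']})
b=s["tool_pos"][:2]+R.from_quat(s["orientation"]).as_matrix()[:2,0]*.071+R.from_quat(s["orientation"]).as_matrix()[:2,1]*.037
print("ball",b)
v=np.array([*s["tool_pos"][:2],np.radians(-59.9)])
c=vision.read_camera("wrist");tov(c,s,v,"pics/w14.png",(140,80,640,330),1.6,z0=s["tool_pos"][2]-.0455)
for m in mark_of("wrist","joint_mouth")[:1]: M=at(c,m["pixel"],.2,s);print(m,M,np.linalg.norm(M[:2]-b))
c=vision.read_camera("scene");tov(c,None,v,"pics/s14.png",(160,90,320,210),5,z0=s["tool_pos"][2]-.0455)
c=vision.read_camera("top");tov(c,None,v,"pics/t14.png",(330,110,530,260),4,z0=s["tool_pos"][2]-.0455)
```

```text
{'t': np.float64(23.7), 'q': array([-3.9800e-01,  4.8690e-01,  1.5328e+00, -1.0000e-04,  1.1218e+00,
        6.4790e-01]), 'joint_vel': array([ 0.0006,  0.0002, -0.0003,  0.0005, -0.0003,  0.0015]), 'tool_pos': array([ 0.6027, -0.182 ,  0.2432]), 'orientation': array([ 0.8663, -0.4995,  0.    ,  0.    ]), 'force': array([-0.6419, -0.5077, -6.4789]), 'ft_torque': array([ 0.0092, -0.0551,  0.0073]), 'grip_width': np.float64(0.142)}
ball [ 0.60628361 -0.2619479 ]
{'pixel': [535.2, 222.7], 'confidence': 0.68} [ 0.6924982  -0.33507483  0.2       ] 0.11305088944920494
```

View pics/w14.png

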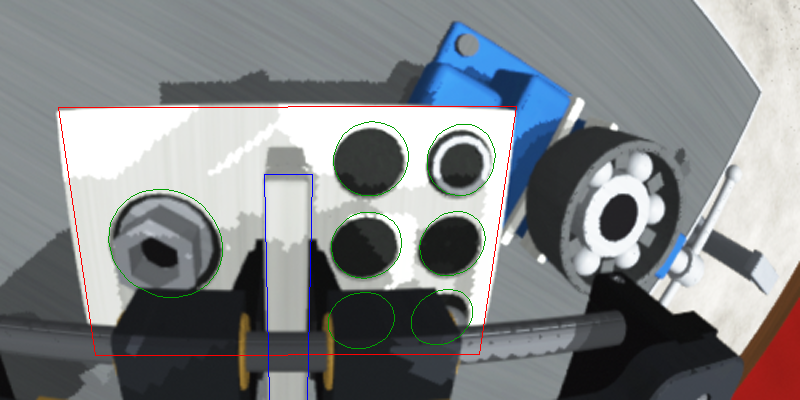

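View pics/s14.png

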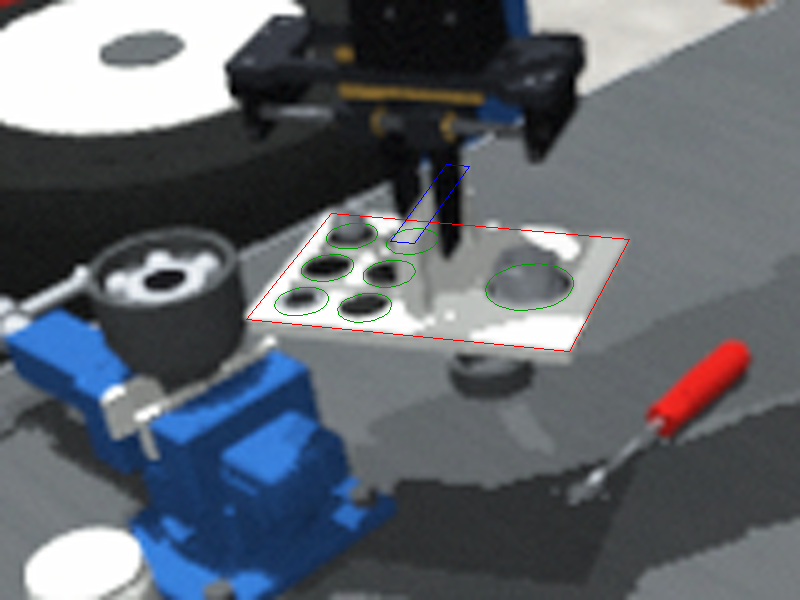

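View pics/t14.png

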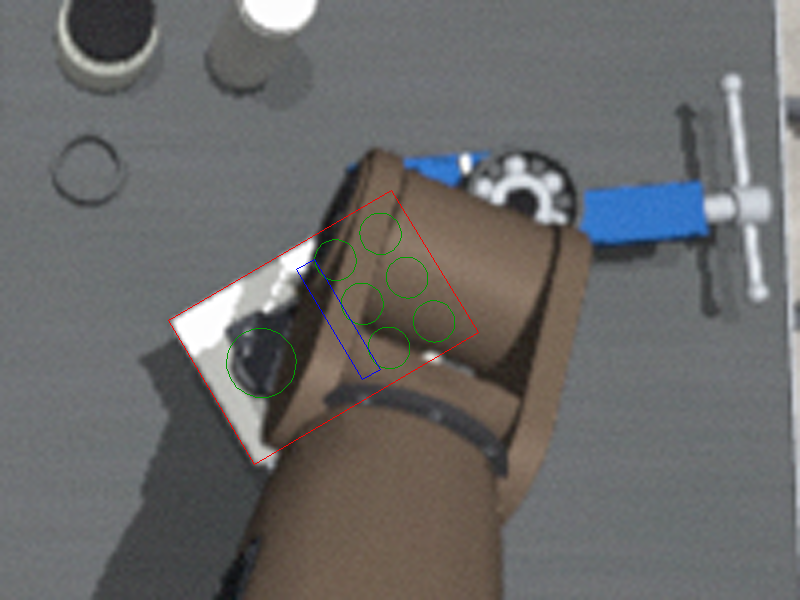

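Run:
```python
from h import *
print(job.sign_off(), robot.state()["t"])
```

```text
the job is handed in; nothing more can be done
the job is handed in; nothing more can be done
```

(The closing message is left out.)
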